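# Centre the mate gourd on its stand

## Robot

A 7-joint arm with a two-finger parallel gripper is mounted at the origin on the work surface. World frame = base frame: x ahead of the robot, y to its left, z up, the work surface at z = 0. Lengths are in m, angles in rad, forces in N, time in s.
With the tool pointing down it reaches from about 0.4 to 0.85 m from the base axis. Payload 10.4 kg.
Tool frame: the origin (TCP) lies midway between the tips of the shut fingers; the grasp point (between the pads) lies 19 mm behind it (manip.pinch_z is the distance from the TCP to the grasp point, in m); y points along the fingers, x is the direction in which the jaws open and shut, and the axes are right-handed (so a half turn about y gives the same grasp; the last joint's range is limited). The gripper opens to 85 mm and grips with 20 to 120 N. Pads are 22 mm wide; open, the fingers measure 114 mm over their backs; the gripper's body (76 mm by 85 mm) begins 54 mm behind the grasp point. The pads swing forward as they close: fully open they stand 13 mm farther back than shut.
Start: joints at [-1.297, 0.332, -0.065, 1.46, 0.022, 1.35, -0.088], TCP at [0.183, 0.598, 0.231] pointing down, gripper open.
Joint ranges: [-2.6, 2.6], [-0.5, 2.12], [-1.47, 1.34], [0.16, 2.42], [-1.27, 4.41], [0.06, 2.06], [-2.6, 2.6]. Speed limits (rad/s): [2.22, 2.22, 2.79, 2.79, 3.14, 3.14, 3.14].

## Interface

Orientations are given as a unit quaternion [x, y, z, w].
In Python, from workcell import manip gives the robot as it stands.
- The arm moves only by the shell command python3 -m pendant 'ROWS' [OPENING] [FORCE]. ROWS is a JSON object of lists of equal length, an entry for each row: "offset": the shift along the tool's x, y, z scaled (see below), a list of three; "turn": the turn, a rotation vector about the tool's x, y, z scaled (see below), a list of three. A call has 1 to 12 rows; each row is the pose to reach, as a shift and turn from the pose measured when the call began, along the tool's axes at that moment; what a row does not reach only later rows make up. The controller multiplies each number of a shift by 200 mm and each number of a turn by 45 degrees. A row lasts 1/8 s, in which the tool goes at most 62.5 mm and 10.7 degrees, less where a joint would pass 70% of its speed; a pose out of reach is approached as far as the arm can. A call with a number of a shift or a turn outside -1 to 1 is refused whole. A call with a gripper value outside its range is refused whole. OPENING is the opening in per cent of the stroke, from 0 (shut) to 100 (fully open), set as the call begins (- or left out, the last holds). The fingers move at their own pace and stop on an object; FORCE is the grip in N (left out, the last holds). Time passes only in rows, so rows that repeat a pose let the fingers close. It gives the time, the measured TCP pose, the force and the opening at its end, in the units of the state.
- manip.get_obs(): the state, without advancing time (a new reading comes with each control period).
- manip.camera(name): name is "side" or "top" or "wrist"; returns (picture, depth): 400x640x3 uint8, red, green, blue; 400x640 float32, m along the optical axis (not along the pixel's ray), 0 where there is no reading.
- manip.camera_model(name): a dict with "intrinsics" (3x3 intrinsics, pixels), "R" (3x3) and "t" (3): a world point X has camera coordinates R X + t; the wrist camera has in their place "tool_from_camera" (4x4, takes a point from camera to tool coordinates, whose origin is the TCP and whose axes are the tool frame's). Camera axes: x right, y down, z forward; pixel columns grow to the right and rows downward; lengths in m; the calibration is good to about 2 mm. A picture is of the moment at which its call begins: read the wrist's pose just before it. camera_model takes no time and is no camera call.
- manip.hand_in(): hands the job in, once; it reports no verdict.
The state is a dict: "clock": time; "joint_pos": joint angles; "joint_velocities": joint speeds; "tau": joint torques, N m; "position": TCP position; "ee_rot": TCP orientation; "ft_force": force on the tool from outside, world axes, zero at the start; "torque": the same for the moment, N m; "grip_width": opening from 0.0 (shut) to 1.0 (fully open).
Only numpy, scipy, OpenCV 4.12 (cv2) and the standard library are available. Lean on these libraries where they do the work, as an engineer would, in place of code of your own. Each camera call takes 0.05 s, during which the arm holds its last target. There are 200 camera calls.

## Task

The squat, round wooden gourd has been left off to one side of its small plastic stand. Push it to the middle of the stand with light taps of the fingertips, so that it ends standing upright and steady there. Do not grip, lift, tip over or knock it hard, and leave the tall slim gourd, the light switch and everything else on the counter as they are.

Things in the scene. Friction and masses are not known exactly. Their poses are not given: they have to be found in the camera images.
- gourd: squat round wooden gourd, loose, about 0.16 kg, 75 mm tall. Origin: centre of the underside of its foot, z up. Foot radius 22 mm; belly radius 40 mm at 24 to 30 mm up; neck radius 26 mm at 60 mm; rim radius 29 mm at 75 mm. Starts 15 to 25 mm off the stand's centre, any direction. Pushed at the belly or lower it slides (0.5 to 2 N); pushed at neck or rim it tips.
- stand_top (a point): centre of the flat top face of the stand under the squat gourd, 40 mm above the counter. White plastic, held fast: a round top plate, radius 45 mm, 6 mm thick at its edge, without a lip, on a thinner column and a base of 40 mm radius. A thin grey ring of 28 mm outer radius is drawn on the top around its centre
- gourd2: the tall slim wooden gourd, loose, 90 mm tall, largest radius 32 mm, already centred on a second stand of the same kind beside the first; to be left alone. Origin at the centre of its underside
- bombilla: bent steel drinking straw, loose, about 200 mm long and up to 17 mm high, lying between the stands; its origin is on the counter near its middle
- canister: lime-green canister with a clamp lid, loose, 95 mm across and 131 mm tall, origin at the centre of its underside
- dish: low white ceramic dish, loose, 110 mm across and 28 mm high, origin at the centre of its underside
- cup: blue ceramic mug, loose, 74 mm across and 75 mm high, origin at the centre of its underside
- spoon: steel spoon, loose, 160 mm long, lying on the counter, origin near its middle on the counter
- switch (a joint): the push-button light switch on a flat white box on the counter: travel of its button in m, 0 when out and 0.005 when fully pressed; to be left alone

How it is judged:
By the outcome, as a careful person would: the job done as asked, in the order asked, and still so for the second after the job is handed in, with the robot touching nothing.
It also fails if it takes over 38 s, if anything falls off the work surface, if the arm or the gripper's body presses on something with over 40 N, if the wrist force passes 120 N, or if a joint passes its speed limit or range.

## Working session

There is one attempt and no reset: what is moved stays moved. The work goes in short steps, Python scripts to look and compute and a shell command to move; the robot and the scene stay as the last step left them, time stands still between calls to the robot, and variables do not carry over. Pictures are saved under pics/ and viewed, about 8 in all and at most 12, crops included, and the job is handed in when it is done.

```bash
mkdir -p pics; ls; python3 - <<'E'
from workcell import manip
import cv2,numpy as np
o=manip.get_obs()
print(o['clock'],o['position'],o['ee_rot'],o['grip_width'],o['ft_force'])
for n in("top","side"):
    p,d=manip.camera(n); cv2.imwrite(f'pics/{n}0.png',p[...,::-1]); np.savez(f'pics/{n}0.npz',p=p,d=d)
    print(n,manip.camera_model(n))
print(manip.camera_model("wrist"))
E
```

```text
pics
0.0 [0.18263827 0.59731953 0.23050903] [ 0.56873691  0.42018831 -0.42099864 -0.56810233] 1.0028197912796146 [ 0.74175316 -0.30617644  0.45503177]
top {'intrinsics': array([[402.08159802,   0.        , 319.06847629],
       [  0.        , 402.08159802, 206.62356701],
       [  0.        ,   0.        ,   1.        ]]), 'R': array([[ 0.02617675, -0.99964443,  0.00507794],
       [-0.99016205, -0.02662624, -0.13736869],
       [ 0.13745506, -0.00143211, -0.99050697]]), 't': array([-0.03082597,  0.54895646,  1.12005647])}
side {'intrinsics': array([[363.73292455,   0.        , 321.60229348],
       [  0.        , 363.73292455, 204.64992048],
       [  0.        ,   0.        ,   1.        ]]), 'R': array([[ 0.83939243, -0.54352495,  0.0009947 ],
       [-0.35131962, -0.54395482, -0.76202866],
       [ 0.41472266,  0.63929163, -0.64754253]]), 't': array([-0.46694828,  0.26098563,  0.72952694])}
{'intrinsics': array([[284.50357516,   0.        , 323.38743992],
       [  0.        , 284.50357516, 197.55439754],
       [  0.        ,   0.        ,   1.        ]]), 'tool_from_camera': array([[ 9.99999666e-01, -1.06873114e-05, -8.17573645e-04,
        -1.33741903e-04],
       [ 7.74892400e-04, -3.06705460e-01,  9.51804161e-01,
        -1.42930403e-01],
       [-2.60926528e-04, -9.51804476e-01, -3.06705349e-01,
         7.77995875e-02],
       [ 0.00000000e+00,  0.00000000e+00,  0.00000000e+00,
         1.00000000e+00]])}
```

View pics/top0.png

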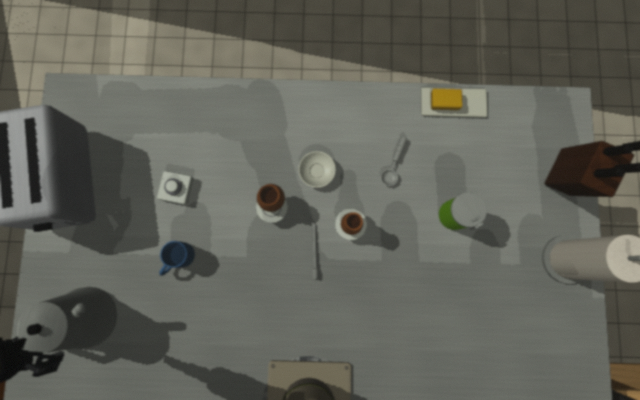

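View pics/side0.png

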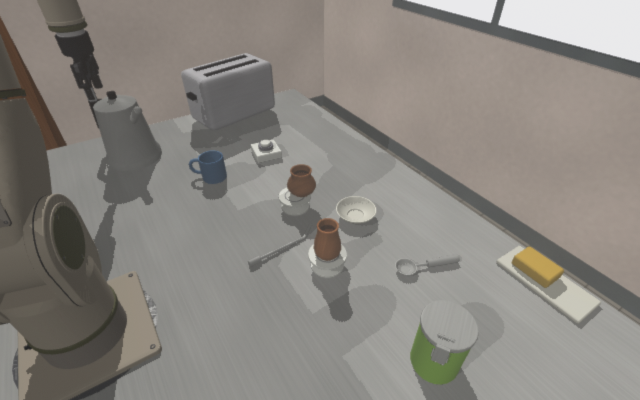

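```bash
cat > h.py <<'E'
from workcell import manip
import cv2,numpy as np
from scipy.spatial.transform import Rotation as Ro
from scipy.optimize import least_squares
def model(n,o=None):
    m=manip.camera_model(n); K=m['intrinsics']
    if n=='wrist':
        T=m['tool_from_camera']; Rt=Ro.from_quat(o['ee_rot']).as_matrix()
        Rwc=Rt@T[:3,:3]; c=Rt@T[:3,3]+o['position']
    else: Rwc=m['R'].T; c=-Rwc@m['t']
    return K,Rwc,c
def rays(uv,M):
    K,R,c=M; uv=np.atleast_2d(uv).astype(float)
    return np.c_[(uv-K[:2,2])/[K[0,0],K[1,1]],np.ones(len(uv))]@R.T
def plane(uv,M,z):
    r=rays(uv,M); return M[2]+r*((z-M[2][2])/r[:,2])[:,None]
def cloud(d,M):
    v,u=np.indices(d.shape); r=rays(np.c_[u.ravel(),v.ravel()],M)
    return (M[2]+r*d.reshape(-1,1)).reshape(*d.shape,3)
def proj(X,M):
    K,R,c=M; q=(np.atleast_2d(X)-c)@R@K.T; return q[:,:2]/q[:,2:]
def fitc(P,r):  # circle of known radius, robust
    s=least_squares(lambda c:np.hypot(*(P[:,:2]-c).T)-r,P[:,:2].mean(0),loss='soft_l1',f_scale=.002)
    return s.x,np.median(abs(s.fun))
E
python3 - <<'E'
from h import *
o=manip.get_obs(); print(Ro.from_quat(o['ee_rot']).as_matrix().round(3))
for n,box in(('top',(225,170,380,250)),('side',(260,150,390,285))):
    f=np.load(f'pics/{n}0.npz'); p,d=f['p'],f['d']; M=model(n); X=cloud(d,M)
    x0,y0,x1,y1=box; m=np.zeros(d.shape,bool); m[y0:y1,x0:x1]=1
    hsv=cv2.cvtColor(p,cv2.COLOR_RGB2HSV)
    b=m&(hsv[...,1]>90)&((hsv[...,0]<18)|(hsv[...,0]>170))
    k,lab,st,ce=cv2.connectedComponentsWithStats(b.astype(np.uint8))
    for i in range(1,k):
        if st[i,4]<60: continue
        q=X[lab==i]; print(n,'brown',ce[i],st[i],'z',np.percentile(q[:,2],[2,50,98]).round(3))
        rim=q[q[:,2]>np.percentile(q[:,2],98)-.008]; print('  rim mid',((rim.min(0)+rim.max(0))/2).round(4))
    w=m&(X[...,2]>.033)&(X[...,2]<.046)&~b&(hsv[...,1]<70)
    k,lab,st,ce=cv2.connectedComponentsWithStats(w.astype(np.uint8))
    for i in range(1,k):
        if st[i,4]<40: continue
        q=X[lab==i]; print(n,'stand',ce[i],st[i],'min',q.min(0).round(4),'max',q.max(0).round(4))
E
```

```text
[[ 0.292 -0.    -0.956]
 [ 0.956 -0.001  0.292]
 [-0.001 -1.    -0.   ]]
top brown [270.34235977 197.44680851] [257 184  27  27 517] z [0.077 0.101 0.118]
  rim mid [0.4938 0.0674 0.6476]
top brown [351.81586402 222.84985836] [342 213  21  21 353] z [0.08  0.115 0.133]
  rim mid [ 0.4563 -0.0725  0.6553]
top stand [272.75       213.31609195] [257 199  31  24 348] min [0.5012 0.0756 0.0346] max [0.5682 0.1628 0.0459]
top stand [349.84507042 224.74929577] [336 209  31  31 355] min [ 0.4587 -0.1519  0.0348] max [ 0.5453 -0.0657  0.0456]
side brown [324.76258993 239.94724221] [316 219  22  39 417] z [0.063 0.1   0.131]
  rim mid [ 0.3521 -0.331   0.3974]
side stand [292.39247312 198.59408602] [279 187  32  20 372] min [0.5003 0.0758 0.034 ] max [0.5834 0.1665 0.0439]
side stand [327.24312896 259.28964059] [308 244  39  26 473] min [ 0.457  -0.1511  0.0334] max [ 0.5467 -0.0627  0.0449]
```

```bash
python3 - <<'E'
from h import *
f=np.load('pics/top0.npz');p,d=f['p'],f['d'];M=model('top');X=cloud(d,M)
for nm,(a,b,c,e) in dict(kettle=(30,275,120,355),cup=(155,235,195,275),switch=(155,168,195,208),dish=(297,148,337,190)).items():
    q=X[b:e,a:c].reshape(-1,3);q=q[(d[b:e,a:c].ravel()>0)&(q[:,2]>.02)];print(nm,q.min(0).round(3),q.max(0).round(3))
q=X[275:355,30:120].reshape(-1,3);q=q[q[:,2]>.17];print('kettle>.17',q.min(0).round(3),q.max(0).round(3))
hsv=cv2.cvtColor(p,cv2.COLOR_RGB2HSV)
# gourd belly outline: brown blob bbox centres at mid-heights
for z in(.068,.115):print('squat blob ctr',z,plane([270.3,197.5],M,z).round(4))
print('tall blob ctr .085',plane([351.8,222.8],M,.085).round(4))
o=manip.get_obs();R=Ro.from_quat(o['ee_rot']).as_matrix()
for t in([.60,.12,.23],[.545,.12,.2]):
    print(t,(R.T@(np.array(t)-o['position'])/.2).round(3))
E
```

```text
kettle [0.138 0.538 0.02 ] [0.304 0.69  0.328]
cup [0.347 0.341 0.02 ] [0.44  0.421 0.081]
switch [0.551 0.361 0.02 ] [0.645 0.456 0.054]
dish [ 0.611 -0.06   0.02 ] [0.719 0.046 0.034]
kettle>.17 [ 0.162 -0.015  0.17 ] [0.39  0.672 1.185]
squat blob ctr 0.068 [[0.5676 0.1215 0.068 ]]
squat blob ctr 0.115 [[0.5602 0.1158 0.115 ]]
tall blob ctr .085 [[ 0.5006 -0.1073  0.085 ]]
[0.6, 0.12, 0.23] [-1.672  0.005 -2.693]
[0.545, 0.12, 0.2] [-1.753  0.155 -2.43 ]
```

```bash
python3 - <<'E'
from h import *
f=np.load('pics/top0.npz');d=f['d'];M=model('top');X=cloud(d,M)
for uv in((78,310),(36,330),(45,325),(50,345),(100,310),(50,362),(20,365),(60,310),(110,330)):print(uv,X[uv[1],uv[0]].round(3))
f=np.load('pics/side0.npz');d=f['d'];M=model('side');X=cloud(d,M)
for uv in((112,96),(120,107),(125,130),(140,112),(95,103),(85,70),(92,110)):print('s',uv,X[uv[1],uv[0]].round(3))
E
```

```text
(78, 310) [0.263 0.551 0.2  ]
(36, 330) [0.219 0.628 0.226]
(45, 325) [0.228 0.621 0.207]
(50, 345) [0.181 0.611 0.196]
(100, 310) [0.248 0.569 0.067]
(50, 362) [0.174 0.527 0.323]
(20, 365) [0.177 0.559 0.363]
(60, 310) [0.261 0.599 0.192]
(110, 330) [0.188 0.561 0.018]
s (112, 96) [0.22  0.632 0.215]
s (120, 107) [0.228 0.588 0.196]
s (125, 130) [0.218 0.572 0.131]
s (140, 112) [0.272 0.54  0.188]
s (95, 103) [0.17  0.667 0.192]
s (85, 70) [0.18  0.565 0.321]
s (92, 110) [0.153 0.739 0.144]
```

```bash
python3 -m pendant '{"offset":[[0,-0.35,0],[0,-0.35,0],[-0.58,-0.35,-1],[-0.58,-0.35,-1],[-0.58,-0.35,-1],[-0.58,-0.35,-1],[-0.58,-0.35,-1]],"turn":[[0,0,0],[0,0,0],[0,0,0],[0,0,0],[0,0,0],[0,0,0],[0,0,0]]}' 45 20
```

```text
clock: 0.98
position: [0.3431, 0.4249, 0.3006]
ee_rot: [0.571, 0.418, -0.419, -0.569]
ft_force: [-0.9, 0.6, 0.0]
grip_width: 0.453
```

```bash
python3 -m pendant '{"offset":[[-0.58,0,-1],[-0.58,0,-1],[-0.58,0,-1],[-0.58,0,-1],[-0.58,0,-1]],"turn":[[0,0,0],[0,0,0],[0,0,0],[0,0,0],[0,0,0]]}' && python3 -m pendant '{"offset":[[-0.5,0,-0.86],[-0.5,0.1,-0.86],[-0.5,0.3,-0.86],[-0.5,0.35,-0.86],[-0.5,0.35,-0.86],[-0.5,0.35,-0.86]],"turn":[[0,0,0],[0,0,0],[0,0,0],[0,0,0],[0,0,0],[0,0,0]]}'
python3 - <<'E'
from h import *
o=manip.get_obs();p,d=manip.camera('wrist');np.savez('pics/w1.npz',p=p,d=d,pos=o['position'],q=o['ee_rot'])
cv2.imwrite('pics/w1.png',p[...,::-1]);print(o['clock'],o['position'],Ro.from_quat(o['ee_rot']).as_matrix().round(3))
E
```

```text
clock: 1.6
position: [0.5012, 0.2514, 0.3004]
ee_rot: [0.572, 0.417, -0.418, -0.57]
ft_force: [-0.8, 0.2, -0.6]
grip_width: 0.452
clock: 2.35
position: [0.6343, 0.1061, 0.2314]
ee_rot: [0.571, 0.417, -0.418, -0.57]
ft_force: [0.1, 0.7, 0.8]
grip_width: 0.45
2.35 [0.63432261 0.10608362 0.23141984] [[ 0.302  0.001 -0.953]
 [ 0.953 -0.002  0.302]
 [-0.002 -1.    -0.001]]
```

View pics/w1.png

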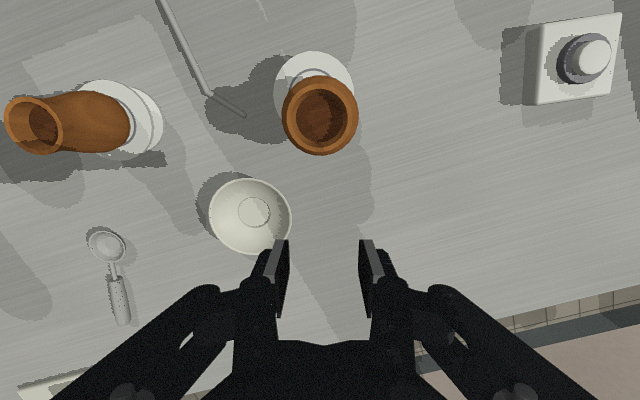

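```bash
cat >> h.py <<'E'
def measure(f):
    o=dict(position=f['pos'],ee_rot=f['q']);p,d=f['p'],f['d'];M=model('wrist',o);X=cloud(d,M)
    hsv=cv2.cvtColor(p,cv2.COLOR_RGB2HSV); z=X[...,2]; near=(np.hypot(X[...,0]-.55,X[...,1]-.12)<.11)&(d>0)
    b=near&(hsv[...,1]>90)&((hsv[...,0]<20)|(hsv[...,0]>170))
    zt=np.percentile(z[b],98); rim=X[b&(z>zt-.004)]; print('gourd ztop',zt.round(4),'upright check: n',len(rim))
    s=least_squares(lambda c:np.maximum(0,np.hypot(*(rim[:,:2]-c).T)-.029)+np.maximum(0,.022-np.hypot(*(rim[:,:2]-c).T)),rim[:,:2].mean(0)).x
    print(' rim bbox mid',((rim[:,:2].min(0)+rim[:,:2].max(0))/2).round(4),'annulus',s.round(4))
    bel=X[b&(abs(z-.067)<.004)]
    if len(bel)>20: c,e=fitc(bel,.0395);print(' belly',len(bel),c.round(4),'res',e.round(4))
    w=near&(z>.034)&(z<.046)&(hsv[...,1]<80)&~b
    w=cv2.morphologyEx(w.astype(np.uint8),cv2.MORPH_OPEN,np.ones((3,3)))
    cs,_=cv2.findContours(w,cv2.RETR_EXTERNAL,cv2.CHAIN_APPROX_NONE); c=max(cs,key=cv2.contourArea)[:,0]
    bb=cv2.dilate(b.astype(np.uint8),np.ones((9,9))); c=c[bb[c[:,1],c[:,0]]==0]
    P=plane(c,M,.04); cc,e=fitc(P,.045); print(' stand',cc.round(4),'res',e.round(4),'n',len(P),'z',np.median(z[w>0]).round(4),'px',proj([[*cc,.04]],M).round(1))
    return M,X,s,cc
E
python3 - <<'E'
from h import *
f=np.load('pics/w1.npz');M,X,g,c=measure(f)
p=f['p'][...,::-1].copy()
t=np.linspace(0,2*np.pi,60)
for ctr,r,z,col in((g,.029,.115,(0,255,0)),(c,.045,.04,(255,0,0)),(c,.028,.04,(0,0,255))):
    P=proj(np.c_[ctr[0]+r*np.cos(t),ctr[1]+r*np.sin(t),0*t+z],M); cv2.polylines(p,[P.round().astype(np.int32)],True,col,1)
cv2.imwrite('pics/w1c.png',cv2.resize(p[20:180,220:420],None,fx=4,fy=3.75))
E
```

```text
gourd ztop 0.3161 upright check: n 137
 rim bbox mid [0.6279 0.1062] annulus [0.6324 0.097 ]
 stand [0.5472 0.1213] res 0.0003 n 128 z 0.0404 px [[313.5  96.3]]
```

View pics/w1c.png

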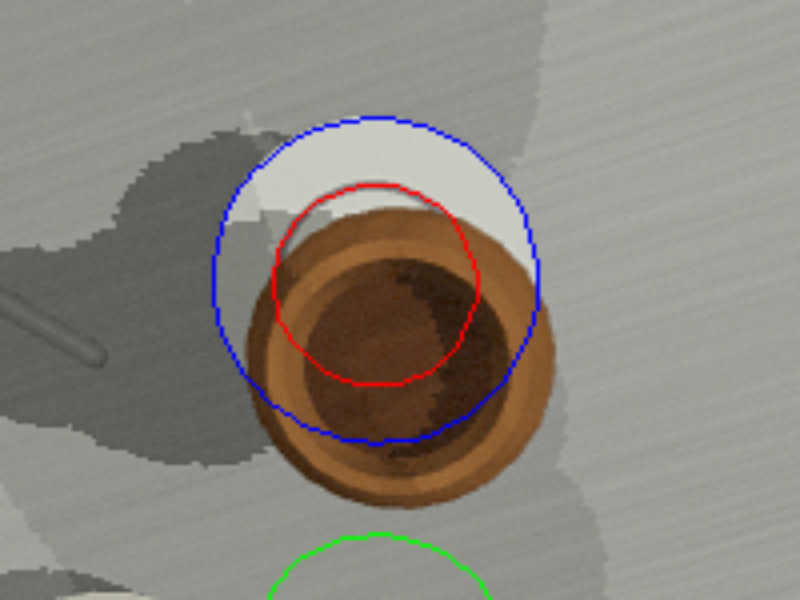

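The stand's outline and ring fit well (centre at about pixel 313,96 in the full frame); the gourd mask picked up the gripper, so I'll limit it by height.

```bash
sed -i "s/    b=near&(hsv/    b=near\&(z<.125)\&(z>.043)\&(hsv/" h.py; sed -i "s/^    zt=np/    k,lab,st,_=cv2.connectedComponentsWithStats(b.astype(np.uint8)); b=lab==1+st[1:,4].argmax()\n    zt=np/" h.py
cat >> h.py <<'E'
def report(f):
    M,X,g,c=measure(f); R=Ro.from_quat(f['q']).as_matrix()
    print('stand-gourd',(1e3*(c-g)).round(1),'mm; in tool',(1e3*R.T@[*(c-g),0]).round(1),'gourd rel TCP in tool',(1e3*R.T@([*g,.068]-f['pos'])).round(1))
    return M,X,g,c
E
python3 - <<'E'
from h import *
f=np.load('pics/w1.npz');M,X,g,c=report(f)
E
```

```text
gourd ztop 0.1162 upright check: n 1082
 rim bbox mid [0.5691 0.1221] annulus [0.569  0.1221]
 stand [0.5472 0.1213] res 0.0003 n 128 z 0.0404 px [[313.5  96.3]]
stand-gourd [-21.8  -0.8] mm; in tool [-7.3 -0.  20.6] gourd rel TCP in tool [ -4.1 163.3  67.3]
```

```bash
python3 -m pendant '{"offset":[[0.1,0,-0.02],[0.1,0,-0.02],[0.1,0,-0.02],[0.1,0.3,-0.02],[0.1,0.58,-0.02],[0.1,0.75,-0.02],[0.1,0.875,-0.02],[0.1,0.875,-0.02],[0.1,0.875,-0.02]],"turn":[[0,-0.22,0],[0,-0.438,0],[0,-0.438,0],[0,-0.438,0],[0,-0.438,0],[0,-0.438,0],[0,-0.438,0],[0,-0.438,0],[0,-0.438,0]]}'
cat > snap.py <<'E'
import sys
from h import *
n=sys.argv[1];o=manip.get_obs();p,d=manip.camera('wrist');f=dict(p=p,d=d,pos=o['position'],q=o['ee_rot']);np.savez(f'pics/{n}.npz',**f)
cv2.imwrite(f'pics/{n}.png',p[...,::-1]);print(o['clock'],o['position'].round(4),Ro.from_quat(o['ee_rot']).as_matrix().round(3).tolist(),o['ft_force'].round(2),o['joint_pos'].round(2))
try: report(f)
except Exception as e: print(repr(e))
E
python3 snap.py w2
```

```text
clock: 3.52
position: [0.6454, 0.1241, 0.0587]
ee_rot: [0.492, 0.509, -0.508, -0.49]
ft_force: [0.1, 0.5, 0.1]
grip_width: 0.451
3.525 [0.6454 0.1241 0.0587] [[-0.036, 0.004, -0.999], [0.999, -0.002, -0.036], [-0.002, -1.0, -0.004]] [0.08 0.52 0.1 ] [-0.47  0.55  0.28  1.57 -0.16  1.05  1.46]
gourd ztop 0.1163 upright check: n 11040
 rim bbox mid [0.5692 0.1221] annulus [0.569 0.122]
 stand [0.5591 0.1135] res 0.0015 n 68 z 0.0403 px [[310.3  88.6]]
stand-gourd [-9.8 -8.6] mm; in tool [-8.2 -0.  10.1] gourd rel TCP in tool [ 0.7 -9.5 76.4]
```

View pics/w2.png

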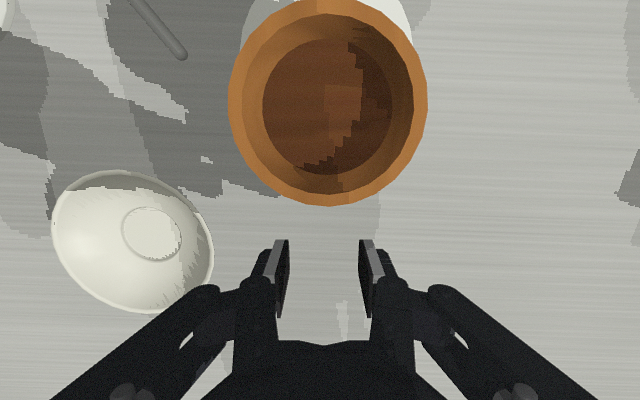

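```bash
python3 -m pendant '{"offset":[[0,0,0.03],[0,0,0.06],[0,0,0.09],[0,0,0.11],[0,0,0.12],[0,0,0.13],[0,0,0.14],[0,0,0.15],[0,0,0.16],[0,0,0.17],[0,0,0.18],[0,0,0.18]],"turn":[[0,0,0],[0,0,0],[0,0,0],[0,0,0],[0,0,0],[0,0,0],[0,0,0],[0,0,0],[0,0,0],[0,0,0],[0,0,0],[0,0,0]]}'; python3 snap.py w3
```

```text
clock: 5.08
position: [0.6094, 0.1227, 0.0588]
ee_rot: [0.492, 0.51, -0.508, -0.489]
ft_force: [0.6, 0.9, 1.5]
grip_width: 0.448
5.075 [0.6094 0.1227 0.0588] [[-0.037, 0.004, -0.999], [0.999, -0.001, -0.037], [-0.002, -1.0, -0.004]] [0.58 0.91 1.46] [-0.49  0.48  0.28  1.67 -0.15  1.01  1.44]
gourd ztop 0.1161 upright check: n 7922
 rim bbox mid [0.5641 0.1207] annulus [0.5641 0.1206]
 belly 52 [0.5639 0.1205] res 0.0001
 stand [0.5469 0.1213] res 0.0002 n 243 z 0.0403 px [[325.8 134.8]]
stand-gourd [-17.2   0.6] mm; in tool [ 1.2 -0.1 17.2] gourd rel TCP in tool [-0.4 -9.4 45.3]
```

```bash
python3 -m pendant '{"offset":[[0.002,0,0.01],[0.003,0,0.02],[0.004,0,0.03],[0.005,0,0.04],[0.006,0,0.05],[0.006,0,0.058],[0.006,0,0.064],[0.006,0,0.064]],"turn":[[0,0,0],[0,0,0],[0,0,0],[0,0,0],[0,0,0],[0,0,0],[0,0,0],[0,0,0]]}'; python3 snap.py w4
```

```text
clock: 6.12
position: [0.5965, 0.1235, 0.0588]
ee_rot: [0.492, 0.51, -0.508, -0.489]
ft_force: [0.5, -0.0, -0.2]
grip_width: 0.451
6.125 [0.5965 0.1235 0.0588] [[-0.037, 0.004, -0.999], [0.999, -0.001, -0.037], [-0.001, -1.0, -0.004]] [ 0.52 -0.04 -0.18] [-0.51  0.45  0.28  1.71 -0.14  1.    1.43]
gourd ztop 0.1161 upright check: n 7931
 rim bbox mid [0.5512 0.1214] annulus [0.5513 0.1214]
 belly 53 [0.5511 0.1213] res 0.0001
 stand [0.5468 0.1213] res 0.0002 n 164 z 0.0403 px [[323.7 157.6]]
stand-gourd [-4.5 -0.1] mm; in tool [ 0.1 -0.   4.5] gourd rel TCP in tool [-0.4 -9.4 45.3]
```

View pics/w4.png

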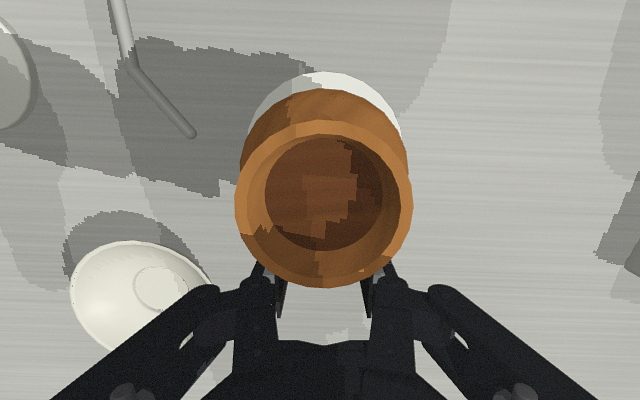

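Gourd upright at (323,195), fingertips on its near belly, stand showing beyond it; 4.5 mm are left.

```bash
python3 -m pendant '{"offset":[[0,0,0.008],[0,0,0.016],[0,0,0.021],[0,0,0.0225],[0,0,0.0225]],"turn":[[0,0,0],[0,0,0],[0,0,0],[0,0,0],[0,0,0]]}'; python3 snap.py w5
```

```text
clock: 6.8
position: [0.592, 0.1233, 0.0587]
ee_rot: [0.492, 0.51, -0.509, -0.489]
ft_force: [0.6, 0.5, 0.4]
grip_width: 0.45
6.8 [0.592  0.1233 0.0587] [[-0.037, 0.004, -0.999], [0.999, -0.001, -0.037], [-0.002, -1.0, -0.004]] [0.6  0.5  0.36] [-0.51  0.44  0.28  1.72 -0.14  1.    1.43]
gourd ztop 0.1161 upright check: n 7947
 rim bbox mid [0.5471 0.1214] annulus [0.5468 0.1212]
 belly 48 [0.5466 0.1211] res 0.0001
 stand [0.5467 0.1213] res 0.0001 n 86 z 0.0403 px [[323.8 165.2]]
stand-gourd [-0.1  0.1] mm; in tool [ 0.1 -0.   0.1] gourd rel TCP in tool [-0.4 -9.5 45.2]
```

Centred. Now back straight off, rise, and look again.

```bash
python3 -m pendant '{"offset":[[0,0,-0.02],[0,0,-0.06],[0,0,-0.12],[0,0,-0.2],[0,0,-0.25],[0,-0.3,-0.25],[0,-0.6,-0.25],[0,-0.85,-0.25],[0,-0.85,-0.25],[0,-0.85,-0.25],[0,-0.85,-0.25]],"turn":[[0,0,0],[0,0,0],[0,0,0],[0,0,0],[0,0,0],[0,0,0],[0,0,0],[0,0,0],[0,0,0],[0,0,0],[0,0,0]]}'; python3 snap.py w6; python3 - <<'E'
from h import *
p,_=manip.camera('side');cv2.imwrite('pics/side1.png',p[...,::-1])
print(manip.get_obs()['clock'])
E
```

```text
clock: 8.22
position: [0.6408, 0.1253, 0.2271]
ee_rot: [-0.492, -0.509, 0.509, 0.49]
ft_force: [0.2, -0.1, 0.3]
grip_width: 0.448
8.225 [0.6408 0.1253 0.2271] [[-0.037, 0.001, -0.999], [0.999, -0.002, -0.037], [-0.002, -1.0, -0.001]] [ 0.21 -0.06  0.31] [-0.5   0.4   0.31  1.4  -0.12  1.36  1.43]
gourd ztop 0.1162 upright check: n 1238
 rim bbox mid [0.5463 0.1211] annulus [0.5464 0.1211]
ValueError('max() iterable argument is empty')
8.325
```

View pics/w6.png

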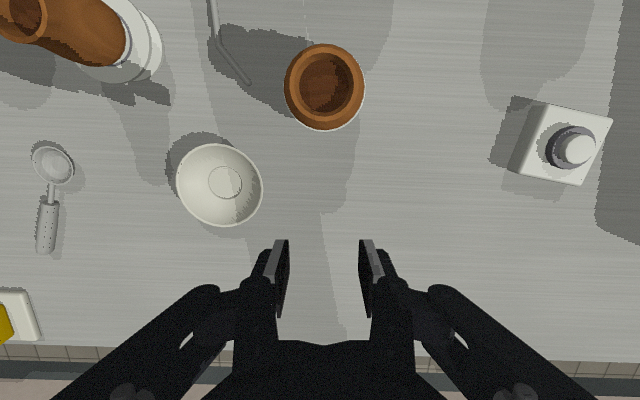

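View pics/side1.png

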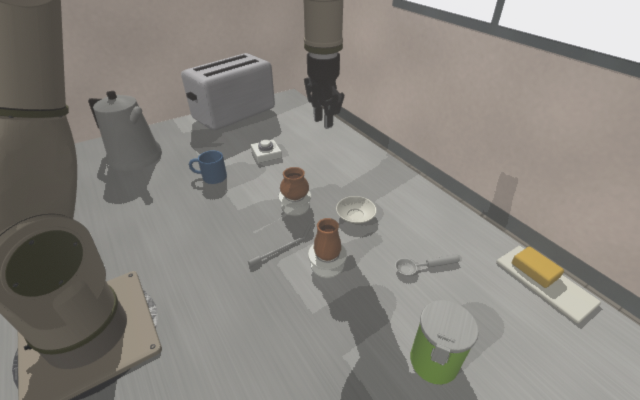

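The wrist picture shows the gourd upright at (324,87), hiding the stand concentrically. In the side picture it stands in the middle of its stand at (295,185), and everything else is where it was. The arm is clear, so I am handing in.

```bash
python3 -c "
from workcell import manip
print(manip.hand_in())"
```

```text
the job is handed in; nothing more can be done
None
```

The squat gourd now stands upright in the middle of its stand. I slid it about 22 mm with slow pushes of both half-open fingertips against its belly. There was no gripping or lifting, and the wrist force I read after each push stayed under about 2 N. I then backed the arm clear and handed in at about 8.3 s.

- **Centring:** with the fingers still touching, the gourd's axis measured (0.5468, 0.1212) and the stand's centre (0.5467, 0.1213), about 0.1 mm apart. After backing off, the rim read (0.5464, 0.1211), still within 0.4 mm of the stand's centre and unchanged in height.
- **Check that failed:** in that last view the gourd hid the stand, so the stand fit found no points. I compared against the stand position measured earlier.
- **Earlier disagreement:** a half-hidden view before the first push gave a stand position about 14 mm off. I discarded it because four clearer views agreed to within 0.5 mm.
- **Everything else:** the tall gourd, straw, dish, cup, spoon, canister and switch looked unmoved in the last side picture. I checked them by eye and did not measure them.

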